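# Page weight on the papers, heavy end to the notch

## Robot

A 6-joint arm with a two-finger parallel gripper is mounted at the origin on the work surface; the furniture and walls round the work are solid. World frame = base frame: x ahead of the robot, y to its left, z up, the work surface at z = 0. Lengths are in m, angles in rad, forces in N, time in s.
With the tool pointing down it reaches from about 0.15 to 0.775 m from the base axis. Payload 6.1 kg.
Tool frame: the origin (TCP) lies at the centre of the arm's flange, where the gripper is bolted on; the fingertips stand 173 mm ahead of it and the grasp point (between the pads) lies 155 mm ahead of it; z points along the fingers, y is the line along which they close (so a half turn about z gives the same grasp; the last joint's range is limited). The gripper opens to 85 mm and grips with 20 to 120 N. Pads are 22 mm wide; open, the fingers measure 114 mm over their backs; the gripper's body (76 mm by 85 mm) begins 54 mm behind the grasp point. The pads swing forward as they close: fully open they stand 13 mm farther back than shut.
Start: joints at [1.289, 0.126, -0.04, 1.405, 0, 1.571], TCP at [0.146, 0.504, 0.405] pointing down, gripper open.
Joint ranges: [-2.72, 2.72], [-0.95, 1.95], [-1.27, 1.35], [-1.78, 2.02], [-1.46, 1.47], [-3.14, 3.14]. Speed limits (rad/s): [2.39, 2.39, 3.01, 3.14, 3.14, 3.14].

## Interface

Orientations are given as a unit quaternion [x, y, z, w].
In Python, from workcell import manip, imaging gives the robot as it stands. The module is installed in compiled form; this text tells all that it offers.
- The arm moves only by the tool play_rows, never from a script. Its argument "rows" is a list of rows, each a list of 6 numbers: the shift along the tool's x, y, z in m, then the turn, a rotation vector about the tool's x, y, z in rad. In form: [[tx, ty, tz, rx, ry, rz], ...]. A call has 1 to 20 rows; each row shifts and turns the commanded pose from where the row before left it, along the tool's axes as they then stand; what a row does not reach is not made up. A row lasts 1/8 s, in which the tool goes at most 62.5 mm and 10.7 degrees, less where a joint would pass 70% of its speed; a pose out of reach is approached as far as the arm can. A call with a gripper value outside its range is refused whole. "gripper" is the finger opening in m, from 0 to 0.0854, set as the call begins (left out, the last holds). The fingers move at their own pace and stop on an object; "force" is the grip in N (left out, the last holds). Time passes only in rows, so rows that do not move let the fingers close. It gives the time, the measured TCP pose, the force, the opening and the grip force at its end, in the units of the state.
- manip.get_obs(): the state, without advancing time (a new reading comes with each control period).
- imaging.camera(name): name is "scene" or "top"; returns a dict with "img" (480x640x3 uint8, red, green, blue), "intrinsics" (3x3 intrinsics, pixels), "distortion" ([k1, k2, p1, p2, k3] as OpenCV has them; the pictures are not rectified), "R" (3x3) and "t" (3): a world point X has camera coordinates R X + t. Camera axes: x right, y down, z forward; pixel columns grow to the right and rows downward; lengths in m; the calibration is good to about 2 mm. A picture is of the moment at which its call begins. There is no depth.
- manip.job_done(): hands the job in; it is judged then, once.
The state is a dict: "time_s": time; "joint_positions": joint angles; "dq": joint speeds; "tau": joint torques, N m; "tcp_pos": TCP position; "tool_rot": TCP orientation; "force": force on the tool from outside, world axes, zero at the start; "torque": the same for the moment, N m; "grip_width": finger opening in m; "finger_force": force on a finger pad.
Only numpy, scipy, OpenCV 4.12 (cv2) and the standard library are available. Lean on these libraries where they do the work, as an engineer would, in place of code of your own. Each camera call takes 0.05 s, during which the arm holds its last target. There are 200 camera calls.

## Task

The page weight is loaded in one end only, and its two ends look alike: lift it clear by its swivelling wooden grip and see which end dips. Then lay it flat on the papers in the near black letter tray, in the middle and pointing straight from the tray's notched front to its back, with the heavy end toward the notch. Lower it all the way before letting go, and leave the ink bottle standing where it is.

Things in the scene. Friction and masses are not known exactly. Their poses are not given: they have to be found in the camera images.
- page_weight: dark green bar with a brass cap at either end, 160 x 36 x 21 mm, 0.30 kg, lying flat. Origin: centre of its underside; x along its length, y across, z up. Either end may be the heavy one. Mid-top stands a wooden grip, 26 mm (along x) x 18 mm (along y), its wood 37 to 77 mm above the underside; best taken across its 18 mm with the fingertips about 38 mm above the underside.
- grip (a joint): swivel of the wooden grip about the bar's y axis, pin 27 mm above the underside; rad, stops at -0.3 and 0.3. A weak spring keeps it near 0 (upright) while the bar lies. While the bar hangs by the upright grip the heavy end dips to the stop: below 0 the bar's +x end is the lower, above 0 its -x end. Still read while the grip is held.
- letter_tray: black leather tray (the one nearest the robot), open above, 246 (x) x 325 (y) x 55 mm, walls 7 mm, fixed. Origin: centre of its underside, z up. Filled with papers whose flat top (217 x 296 mm) is 30 mm above the underside. The front wall, on its -x side (roughly facing the robot), has a 95 mm wide notch down to 31 mm in its middle.
- ink_bottle: square glass ink bottle with a black cap, 46 x 46 x 60 mm, loose, standing on the desk beyond the page weight as seen from the robot; origin at the centre of its underside.

How it is judged:
By the outcome, as a careful person would: the job done as asked, in the order asked, and still so for the second after the job is handed in, with the robot touching nothing.
It also fails if it takes over 38 s, if anything falls off the work surface, if the arm or the gripper's body presses on something with over 40 N, if the wrist force passes 120 N, or if a joint passes its speed limit or range.

## Working session

There is one attempt and no reset: what is moved stays moved. The work goes in short steps, Python scripts to look and compute and a tool call to move; the robot and the scene stay as the last step left them, time stands still between calls to the robot, and variables do not carry over. Pictures are saved under pics/ and viewed, at most 10 in all, crops included, and the job is handed in when it is done.

Besides the shell and the picture viewer there is one more tool, called after "Call:" by a JSON object that holds its "name" and its "arguments". play_rows: Moves the arm, as the interface text tells. Its arguments: {"type":"object","properties":{"rows":{"type":"array","items":{"type":"array","items":{"type":"number"}}},"gripper":{"type":"number"},"force":{"type":"number"}},"required":["rows"]}

```bash
mkdir -p pics; cat > h.py <<'E'
import numpy as np, cv2
from workcell import manip, imaging
def shot(n,f=None):
    c=imaging.camera(n)
    if f: cv2.imwrite('pics/'+f,c['img'][:,:,::-1])
    return c
def ray(c,uv,z):
    p=cv2.undistortPoints(np.array(uv,float).reshape(-1,1,2),np.array(c['intrinsics'],float),np.array(c['distortion'],float)).reshape(-1,2)
    R=np.array(c['R']);t=np.array(c['t']);o=-R.T@t
    d=np.c_[p,np.ones(len(p))]@R
    return o+d*((z-o[2])/d[:,2])[:,None]
def proj(c,X):
    return cv2.projectPoints(np.array(X,float).reshape(-1,1,3),cv2.Rodrigues(np.array(c['R']))[0],np.array(c['t'],float),np.array(c['intrinsics'],float),np.array(c['distortion'],float))[0].reshape(-1,2)
E
python3 - <<'E'
from h import *
for n in('scene','top'):
    c=shot(n,n+'0.png'); print(n,-np.array(c['R']).T@c['t'])
print(manip.get_obs())
E
```

```text
scene [-0.05918077 -0.68152466  0.74721123]
top [0.50351972 0.00558237 1.33317856]
{'time_s': 0.1, 'joint_positions': array([ 1.28899571e+00,  1.26360179e-01, -4.04960350e-02,  1.40543903e+00,
       -4.70033525e-05,  1.57078851e+00]), 'dq': array([ 8.77552763e-04, -7.35669095e-05,  1.80732223e-03, -1.07334010e-03,
       -1.31026933e-05, -3.81583314e-04]), 'tau': array([ 7.64420893e-04, -4.36906028e+01,  3.53605449e+01,  1.36662103e-02,
       -2.07741408e-05, -3.45322704e-06]), 'tcp_pos': array([0.14596768, 0.50417706, 0.40398995]), 'tool_rot': array([ 1.40430631e-01,  9.90090236e-01, -7.45331329e-04, -8.19840013e-05]), 'force': array([ 0.41253634,  0.499683  , -0.14015329]), 'torque': array([ 0.02559291, -0.00382096,  0.00664462]), 'finger_force': 0.0, 'grip_width': 0.08514607626148636}
```

View pics/top0.png

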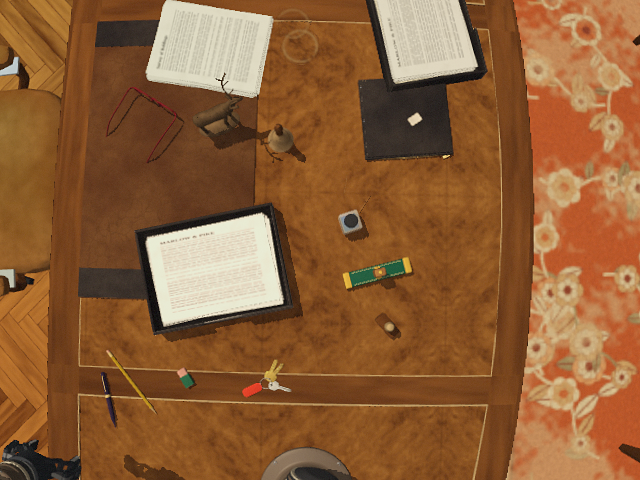

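View pics/scene0.png

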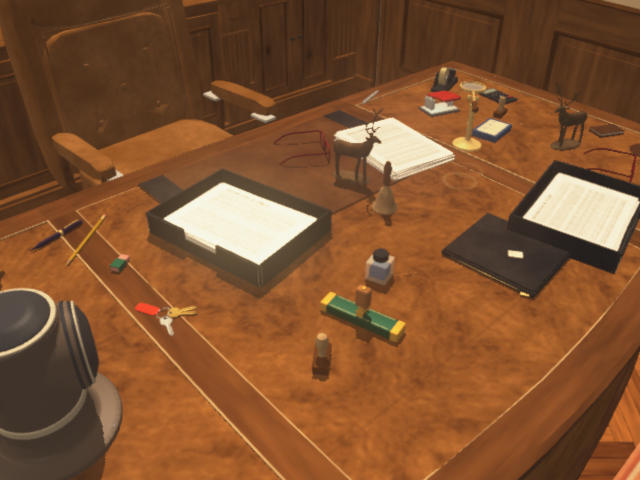

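The top view shows the tray centred around (215,268), the weight at (378,272), the bottle at (350,222) and a small stamp at (388,325). The scene view shows the tray's notch at about (200,240). Next I measure these.

```bash
python3 - <<'E'
from h import *
c=shot('top');s=shot('scene')
print('axes',ray(c,[[320,240],[420,240],[320,340]],0))
hsv=cv2.cvtColor(c['img'],cv2.COLOR_RGB2HSV)
def big(m,box):
    k=np.zeros_like(m);x0,y0,x1,y1=box;k[y0:y1,x0:x1]=m[y0:y1,x0:x1]
    cs=cv2.findContours(k,0,2)[0];return max(cs,key=cv2.contourArea)
# brass caps: two blobs
br=cv2.inRange(hsv,(20,150,120),(35,255,255)); k=np.zeros_like(br);k[240:305,330:425]=br[240:305,330:425]
n,l,st,ce=cv2.connectedComponentsWithStats(k)
print(st[1:,4],ce[1:])
gr=cv2.inRange(hsv,(40,80,30),(90,255,255))|br
r=cv2.minAreaRect(big(gr,(330,245,425,300)));print('bar',r)
P=ray(c,cv2.boxPoints(r),.021);print(P,P.mean(0))
# tray: dark
dk=cv2.inRange(hsv,(0,0,0),(180,255,55)); wt=cv2.inRange(hsv,(0,0,150),(180,70,255))
r=cv2.minAreaRect(big(wt,(125,195,305,345)));print('paper',r);P=ray(c,cv2.boxPoints(r),.03);print(P,P.mean(0))
r=cv2.minAreaRect(big(dk,(125,195,305,345)));print('tray',r);P=ray(c,cv2.boxPoints(r),.055);print(P,P.mean(0))
# scene crop
for nm,cc,(x,y,w,h) in(('s',s,(140,160,300,240)),('t',c,(130,190,300,150))):
    im=cc['img'][y:y+h,x:x+w,::-1];cv2.imwrite(f'pics/{nm}1.png',cv2.resize(im,None,fx=2.6 if nm=='t' else 2.5,fy=2.6 if nm=='t' else 2.5,interpolation=2))
print(ray(c,[[350,221]],.06),ray(c,[[389,327]],.06))
E
```

```text
axes [[ 0.60091171 -0.02029673  0.        ]
 [ 0.60641935 -0.25803952  0.        ]
 [ 0.36608701 -0.0254268   0.        ]]
[92  9  8 91  1  1  1] [[406.51086957 264.68478261]
 [376.22222222 267.22222222]
 [380.125      271.875     ]
 [346.81318681 279.97802198]
 [381.         277.        ]
 [377.         278.        ]
 [379.         278.        ]]
bar ((376.8360900878906, 272.3648986816406), (15.180088996887207, 67.9668197631836), 75.52970886230469)
[[ 0.52279353 -0.07258207  0.021     ]
 [ 0.56550381 -0.22557432  0.021     ]
 [ 0.53142756 -0.23496806  0.021     ]
 [ 0.48899289 -0.08205002  0.021     ]] [ 0.52717945 -0.15379362  0.021     ]
paper ((214.1611328125, 268.78033447265625), (93.31763458251953, 125.52999877929688), 79.28687286376953)
[[0.60209748 0.39214733 0.03      ]
 [0.66261593 0.1040143  0.03      ]
 [0.45218075 0.05851347 0.03      ]
 [0.39019865 0.34340549 0.03      ]] [0.5267732  0.22452015 0.03      ]
tray ((211.79901123046875, 268.8035888671875), (106.69684600830078, 146.04380798339844), 78.50343322753906)
[[0.6076209  0.41881789 0.055     ]
 [0.68112062 0.0900836  0.055     ]
 [0.44565067 0.03598622 0.055     ]
 [0.37024318 0.36038015 0.055     ]] [0.52615884 0.22631696 0.055     ]
[[ 0.6411438  -0.08603156  0.06      ]] [[ 0.4041542 -0.1785099  0.06     ]]
```

View pics/t1.png

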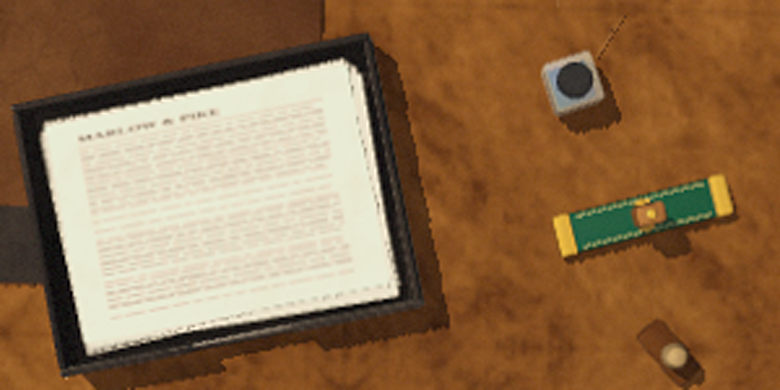

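View pics/s1.png

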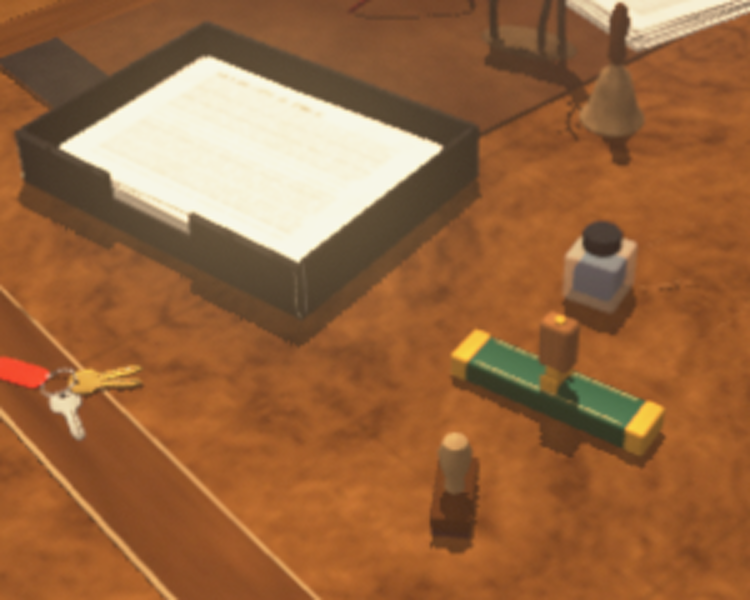

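The crops show clear tray corners, with the notch on the side facing the robot. The stamp and bottle are clear of the weight's grip. I'll work out the tray frame and the shifts for the first move.

```bash
cat >> h.py <<'E'
from scipy.spatial.transform import Rotation as Ro
def togo(xyz,yaw):  # yaw = tool y heading, deg
    o=manip.get_obs();R=Ro.from_quat(o['tool_rot'])
    y=np.radians(yaw);T=Ro.from_matrix(np.c_[[-np.sin(y),np.cos(y),0],[np.cos(y),np.sin(y),0],[0,0,-1]]*np.array([[1,1,1]])) if 0 else None
    yv=np.array([np.cos(y),np.sin(y),0]);zv=np.array([0,0,-1.]);T=Ro.from_matrix(np.c_[np.cross(yv,zv),yv,zv])
    d=np.array(xyz)-o['tcp_pos']
    print('t',o['time_s'],'pos',o['tcp_pos'].round(4),'q',o['joint_positions'].round(3),'F',o['force'].round(2),'M',o['torque'].round(3),'w',o['grip_width'],o['finger_force'])
    print('shift in present tool',R.inv().apply(d).round(4),'in target tool',T.inv().apply(d).round(4),'turn',(R.inv()*T).as_rotvec().round(4))
E
python3 - <<'E'
from h import *
c=shot('top');s=shot('scene')
def fit(P,names):
    print(names,P[:,:2].round(4).tolist(),'mean',P.mean(0).round(4))
    e=[P[(i+1)%4]-P[i] for i in range(4)]
    print([ (round(np.linalg.norm(v),4),round(np.degrees(np.arctan2(v[1],v[0])),1)) for v in e])
fit(ray(c,np.array([[14,106],[369,36],[421,303],[64,375]])/2.6+[130,190],.055),'top')
fit(ray(s,np.array([[208,24],[478,130],[300,264],[20,135]])/2.5+[140,160],.055),'scene')
print('caps',ray(c,[[346.8,279.98],[406.5,264.7]],.021))
print('caps scene',ray(s,np.array([[472,346],[645,420]])/2.5+[140,160],.021),'griptop',ray(s,np.array([[560,320]])/2.5+[140,160],.077),ray(c,np.array([[649,213]])/2.6+[130,190],.077))
togo([.527,-.154,.405],195.5)
E
```

```text
top [[0.6086, 0.4051], [0.6768, 0.0918], [0.4455, 0.0406], [0.3738, 0.3517]] mean [0.5262 0.2223 0.055 ]
[(np.float64(0.3207), np.float64(-77.7)), (np.float64(0.2369), np.float64(-167.5)), (np.float64(0.3193), np.float64(103.0)), (np.float64(0.2408), np.float64(12.8))]
scene [[0.6055, 0.4008], [0.6733, 0.0892], [0.4451, 0.0423], [0.3721, 0.3459]] mean [0.524  0.2196 0.055 ]
[(np.float64(0.3189), np.float64(-77.7)), (np.float64(0.233), np.float64(-168.4)), (np.float64(0.3123), np.float64(103.5)), (np.float64(0.2398), np.float64(13.2))]
caps [[ 0.50805513 -0.08392557  0.021     ]
 [ 0.54637619 -0.2226561   0.021     ]]
caps scene [[ 0.50577845 -0.08534384  0.021     ]
 [ 0.54335459 -0.22402083  0.021     ]] griptop [[ 0.52694539 -0.15229564  0.077     ]] [[ 0.5272395  -0.15283628  0.077     ]]
t 0.3 pos [0.146  0.5042 0.4044] q [ 1.289  0.126 -0.04   1.405 -0.     1.571] F [-0.28  0.54  0.26] M [ 0.027 -0.021  0.004] w 0.08509461701242374 0.0
shift in present tool [-5.490e-01 -5.263e-01 -3.000e-04] in target tool [ 7.361e-01 -1.913e-01 -6.000e-04] turn [-3.0000e-04 -6.0000e-04 -2.1231e+00]
```

Call:
{"name": "play_rows", "arguments": {"rows": [[0,0,0,0,0,-0.177],[0,0,0,0,0,-0.177],[0,0,0,0,0,-0.177],[0,0,0,0,0,-0.177],[0,0,0,0,0,-0.177],[0,0,0,0,0,-0.177],[0,0,0,0,0,-0.177],[0,0,0,0,0,-0.177],[0,0,0,0,0,-0.177],[0,0,0,0,0,-0.177],[0,0,0,0,0,-0.177],[0,0,0,0,0,-0.177]], "gripper": 0.0854, "force": 40}}

```text
time_s: 1.8
tcp_pos: [0.146, 0.5043, 0.4046]
tool_rot: [0.798, -0.603, 0.0, 0.0]
force: [0.4, 0.2, 0.0]
grip_width: 0.0856
finger_force: 0.0
```

Call:
{"name": "play_rows", "arguments": {"rows": [[0.046,-0.012,0,0,0,0],[0.046,-0.012,0,0,0,0],[0.046,-0.012,0,0,0,0],[0.046,-0.012,0,0,0,0],[0.046,-0.012,0,0,0,0],[0.046,-0.012,0,0,0,0],[0.046,-0.012,0,0,0,0],[0.046,-0.012,0,0,0,0],[0.046,-0.012,0,0,0,0],[0.046,-0.012,0,0,0,0],[0.046,-0.012,0,0,0,0],[0.046,-0.012,0,0,0,0],[0.046,-0.012,0,0,0,0],[0.046,-0.012,0,0,0,0],[0.046,-0.012,0,0,0,0],[0.046,-0.012,0,0,0,0],[0,0,0,0,0,0]]}}

```text
time_s: 3.92
tcp_pos: [0.5294, -0.1557, 0.4035]
tool_rot: [0.795, -0.606, -0.0, 0.0]
force: [0.2, -0.2, -0.5]
grip_width: 0.085
finger_force: 0.0
```

```bash
python3 - <<'E'
from h import *
togo([.527,-.153,.211],195.5)
E
```

```text
t 3.925 pos [ 0.5294 -0.1557  0.4035] q [-0.286  0.178  0.019  1.413 -0.    -2.125] F [ 0.19 -0.17 -0.55] M [0.056 0.045 0.008] w 0.08498471604365354 0.0
shift in present tool [-0.0032  0.0014  0.1925] in target tool [-0.0032  0.0016  0.1925] turn [ 0.0011  0.0003 -0.0025]
```

Call:
{"name": "play_rows", "arguments": {"rows": [[-0.003,0.0015,0.045,0,0,0],[0,0,0.045,0,0,0],[0,0,0.045,0,0,0],[0,0,0.03,0,0,0],[0,0,0.02,0,0,0],[0,0,0.0075,0,0,0],[0,0,0,0,0,0]]}}

```text
time_s: 4.8
tcp_pos: [0.5258, -0.1503, 0.2124]
tool_rot: [0.796, -0.605, -0.0, -0.0]
force: [0.3, -1.1, -0.2]
grip_width: 0.0853
finger_force: 0.0
```

Call:
{"name": "play_rows", "arguments": {"rows": [[0,0,0,0,0,0],[0,0,0,0,0,0],[0,0,0,0,0,0],[0,0,0,0,0,0],[0,0,0,0,0,0],[0,0,0,0,0,0],[0,0,0,0,0,0],[0,0,0,0,0,0]], "gripper": 0, "force": 40}}

```text
time_s: 5.8
tcp_pos: [0.5261, -0.1509, 0.2125]
tool_rot: [0.796, -0.605, 0.0, 0.0]
force: [-1.5, -1.0, 5.6]
grip_width: 0.0175
finger_force: 41.1
```

Call:
{"name": "play_rows", "arguments": {"rows": [[0,0,-0.015,0,0,0],[0,0,-0.03,0,0,0],[0,0,-0.035,0,0,0],[0,0,-0.035,0,0,0],[0,0,-0.02,0,0,0],[0,0,-0.015,0,0,0],[0,0,0,0,0,0],[0,0,0,0,0,0],[0,0,0,0,0,0],[0,0,0,0,0,0]]}}

```text
time_s: 7.05
tcp_pos: [0.5259, -0.1508, 0.3615]
tool_rot: [0.796, -0.605, -0.001, 0.0]
force: [0.0, -0.0, -2.8]
grip_width: 0.0176
finger_force: 40.1
```

```bash
python3 - <<'E'
from h import *
s=shot('scene')
cv2.imwrite('pics/lift.png',cv2.resize(s['img'][150:400,220:520,::-1],None,fx=2.4,fy=2.4))
togo([.526,.222,.36],102.5)
E
```

```text
t 7.1 pos [ 0.526  -0.1508  0.3616] q [-0.279  0.171 -0.081  1.32  -0.    -2.121] F [-0.13  0.49 -2.92] M [ 0.035 -0.013 -0.003] w 0.017685416999665523 40.09489059448242
shift in present tool [-0.3592 -0.1     0.0017] in target tool [-0.0807  0.364   0.0016] turn [ 1.000e-03 -3.000e-04  1.624e+00]
```

View pics/lift.png

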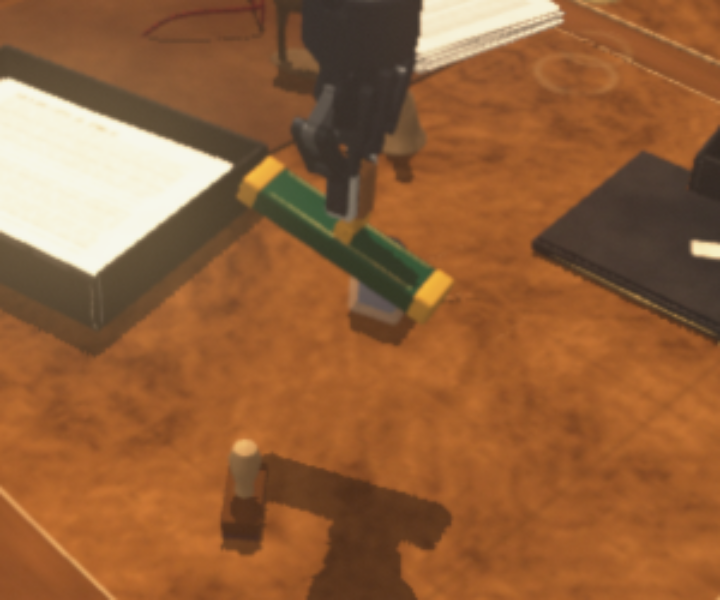

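The bar hangs with its right-hand (-y) cap at (432,293) and the left cap at (260,182), so the right end looks lower. I'll check this against the calibration.

```bash
python3 - <<'E'
from h import *
s=shot('scene');c=shot('top')
d=np.array([np.cos(np.radians(-74.5)),np.sin(np.radians(-74.5)),0])
for a in(-.3,0,.3): # a>0: right end down
    dd=np.cos(a)*d-[0,0,np.sin(a)];n=np.sin(a)*d+[0,0,np.cos(a)]
    p=np.array([.526,-.151,.177])-.006*n
    print(a,((proj(s,[p-.072*dd,p+.072*dd])-[220,150])*2.4).round(0).tolist())
E
```

```text
-0.3 [[267.0, 221.0], [445.0, 235.0]]
0 [[262.0, 195.0], [444.0, 262.0]]
0.3 [[264.0, 170.0], [435.0, 284.0]]
```

The measured caps match the +0.3 rad case, so the -y end is the heavy one. I'll turn the tool +1.624 about its z, then carry the bar over the tray.

Call:
{"name": "play_rows", "arguments": {"rows": [[0,0,0,0,0,0.12],[0,0,0,0,0,0.17],[0,0,0,0,0,0.17],[0,0,0,0,0,0.17],[0,0,0,0,0,0.17],[0,0,0,0,0,0.17],[0,0,0,0,0,0.17],[0,0,0,0,0,0.17],[0,0,0,0,0,0.17],[0,0,0,0,0,0.144],[0,0,0,0,0,0]]}}

```text
time_s: 8.57
tcp_pos: [0.526, -0.1508, 0.3622]
tool_rot: [-0.11, 0.994, -0.0, 0.0]
force: [0.0, -0.2, -3.1]
grip_width: 0.0178
finger_force: 40.0
```

Call:
{"name": "play_rows", "arguments": {"rows": [[-0.0045,0.02,0,0,0,0],[-0.009,0.04,0,0,0,0],[-0.009,0.04,0,0,0,0],[-0.009,0.04,0,0,0,0],[-0.009,0.04,0,0,0,0],[-0.009,0.04,0,0,0,0],[-0.009,0.04,0,0,0,0],[-0.009,0.04,0,0,0,0],[-0.009,0.04,0,0,0,0],[-0.0045,0.02,0,0,0,0],[0,0.004,0,0,0,0],[0,0,0,0,0,0],[0,0,0,0,0,0]]}}

```text
time_s: 10.2
tcp_pos: [0.5263, 0.2212, 0.3623]
tool_rot: [-0.108, 0.994, -0.0, 0.0]
force: [0.6, 0.1, -3.1]
grip_width: 0.0172
finger_force: 40.1
```

```bash
python3 - <<'E'
from h import *
togo([.526,.222,.242],102.5)
c=shot('top');s=shot('scene')
a=cv2.resize(c['img'][180:350,110:330,::-1],(440,340));b=cv2.resize(s['img'][120:300,130:350,::-1],(440,360))
cv2.imwrite('pics/over.png',cv2.resize(np.vstack([a,b]),None,fx=.85,fy=.85))
E
```

```text
t 10.2 pos [0.5263 0.2212 0.3623] q [ 0.398  0.215 -0.025  1.331 -0.     0.181] F [ 0.62  0.11 -3.11] M [-0.012 -0.059  0.014] w 0.017185184328197243 40.114068388938904
shift in present tool [1.000e-04 9.000e-04 1.203e-01] in target tool [1.000e-04 9.000e-04 1.203e-01] turn [-0.0003 -0.     -0.0009]
```

View pics/over.png

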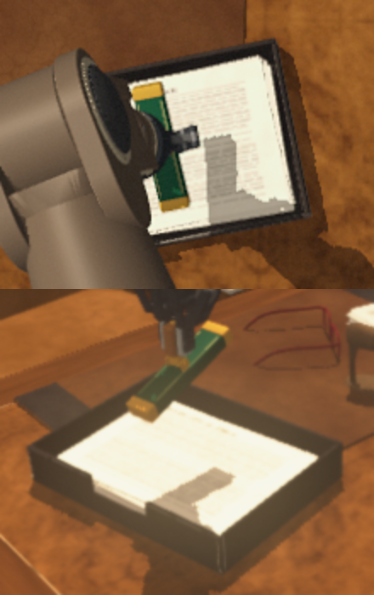

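The bar is over the tray with its low (heavy) end toward the notch. I'll lower it slowly.

Call:
{"name": "play_rows", "arguments": {"rows": [[0,0.001,0.03,0,0,0],[0,0,0.03,0,0,0],[0,0,0.02,0,0,0],[0,0,0.006,0,0,0],[0,0,0.006,0,0,0],[0,0,0.006,0,0,0],[0,0,0.006,0,0,0],[0,0,0.005,0,0,0],[0,0,0.004,0,0,0],[0,0,0.003,0,0,0],[0,0,0.002,0,0,0],[0,0,0,0,0,0],[0,0,0,0,0,0]]}}

```text
time_s: 11.92
tcp_pos: [0.5259, 0.223, 0.2442]
tool_rot: [-0.109, 0.994, -0.0, -0.0]
force: [0.8, -0.2, -2.5]
grip_width: 0.0173
finger_force: 40.2
```

```bash
python3 - <<'E'
from h import *
togo([.526,.222,.2425],102.5)
s=shot('scene','low.png')
cv2.imwrite('pics/low.png',cv2.resize(s['img'][130:300,130:350,::-1],None,fx=3,fy=3))
E
```

```text
t 11.925 pos [0.5259 0.223  0.2442] q [ 0.401  0.259 -0.233  1.08   0.     0.183] F [ 0.8  -0.18 -2.45] M [0.05  0.065 0.021] w 0.017305913319087044 40.214163064956665
shift in present tool [ 0.0002 -0.001   0.0017] in target tool [ 0.0002 -0.001   0.0017] turn [-0.     -0.0004  0.    ]
```

View pics/low.png

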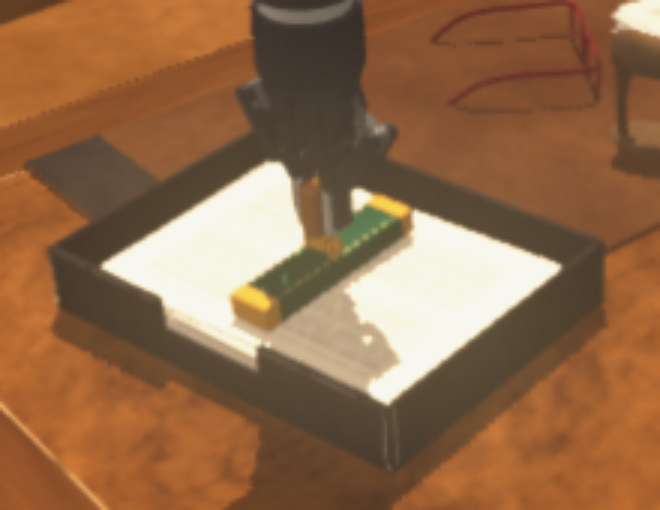

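The bar looks nearly flat and in line with the notch, but Fz still shows most of its weight hanging. I'll go down a bit further.

Call:
{"name": "play_rows", "arguments": {"rows": [[0,0,0.001,0,0,0],[0,0,0.001,0,0,0],[0,0,0,0,0,0]]}}

```text
time_s: 12.35
tcp_pos: [0.5262, 0.2231, 0.2428]
tool_rot: [-0.109, 0.994, 0.0, 0.0]
force: [-0.9, -0.5, 2.6]
grip_width: 0.0175
finger_force: 41.0
```

Fz has gone positive, so the bar is resting on the papers. I'll release and retreat straight up.

Call:
{"name": "play_rows", "arguments": {"rows": [[0,0,0,0,0,0],[0,0,0,0,0,0],[0,0,0,0,0,0],[0,0,0,0,0,0],[0,0,0,0,0,0],[0,0,0,0,0,0],[0,0,-0.01,0,0,0],[0,0,-0.03,0,0,0],[0,0,-0.04,0,0,0],[0,0,-0.04,0,0,0],[0,0,-0.03,0,0,0]], "gripper": 0.07}}

```text
time_s: 13.72
tcp_pos: [0.526, 0.223, 0.3951]
tool_rot: [-0.109, 0.994, 0.0, 0.001]
force: [-0.1, -0.4, -0.6]
grip_width: 0.07
finger_force: 0.0
```

Call:
{"name": "play_rows", "arguments": {"rows": [[0,-0.05,0,0,0,0],[0,-0.05,0,0,0,0],[0,-0.05,0,0,0,0],[0,-0.05,0,0,0,0],[0,-0.05,0,0,0,0],[0,-0.05,0,0,0,0],[0,0,0,0,0,0],[0,0,0,0,0,0]]}}

```text
time_s: 14.72
tcp_pos: [0.5909, -0.0698, 0.3926]
tool_rot: [-0.109, 0.994, 0.0, 0.0]
force: [-1.1, -0.0, -0.6]
grip_width: 0.0698
finger_force: 0.0
```

```bash
python3 - <<'E'
from h import *
c=shot('top');s=shot('scene')
cv2.imwrite('pics/end.png',np.hstack([cv2.resize(c['img'][190:340,120:300,::-1],(396,330)),cv2.resize(s['img'][130:300,130:350,::-1],(396,330))]))
hsv=cv2.cvtColor(c['img'],cv2.COLOR_RGB2HSV)
k=cv2.inRange(hsv,(18,140,100),(35,255,255));m=np.zeros_like(k);m[200:335,145:290]=k[200:335,145:290]
n,l,st,ce=cv2.connectedComponentsWithStats(m)
i=1+np.argsort(-st[1:,4])[:2];P=ray(c,ce[i],.051)
print(st[i,4],ce[i],P,P.mean(0),np.degrees(np.arctan2(*(P[0]-P[1])[1::-1])))
E
```

```text
[101  92] [[219.34653465 300.72277228]
 [207.66304348 238.75      ]] [[0.45423896 0.20546011 0.051     ]
 [0.59423807 0.23659397 0.051     ]] [0.52423852 0.22102704 0.051     ] -167.4622443535766
```

View pics/end.png

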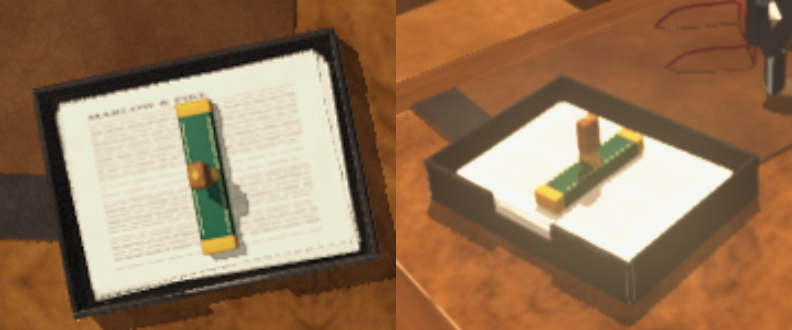

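The bar lies flat at (0.524, 0.221), pointing 12.5° to match the tray, within a few millimetres of the middle. The arm is clear, so I'll hand in.

```bash
python3 -c "
from workcell import manip
print(manip.job_done())"
```

```text
the job is handed in; nothing more can be done
None
```

The page weight lies flat in the middle of the near tray, lined up front to back, with its heavy end (the -y end when lifted) toward the notch; the ink bottle was never approached, and I handed the job in at about 15 s.

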